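Turn a slide holder over with the lifter

ROBOT

A 6-joint arm with a two-finger parallel gripper is mounted at the origin on a cart in front of the work surface, level with it; the furniture and walls round the work are solid. World frame = base frame: x ahead of the robot, y to its left, z up, the work surface at z = 0. Lengths are in m, angles in rad, forces in N, time in s.
With the tool pointing down it reaches from about 0.3 to 0.75 m from the base axis. Payload 8.5 kg.
Tool frame: the origin (TCP) lies on the mounting face of the last link; the fingertips stand 173 mm ahead of it and the grasp point (between the pads) lies 155 mm ahead of it; y points along the fingers, x is the direction in which the jaws open and shut, and the axes are right-handed (so a half turn about y gives the same grasp; the last joint's range is limited). The gripper opens to 85 mm and grips with 20 to 120 N. Pads are 22 mm wide; open, the fingers measure 114 mm over their backs; the gripper's body (76 mm by 85 mm) begins 54 mm behind the grasp point. The pads swing forward as they close: fully open they stand 13 mm farther back than shut.
Start: joints at [1.129, 0.381, 1.297, -0, 1.464, -0.215], TCP at [0.124, 0.536, 0.405] pointing down, gripper open.
Joint ranges: [-3.11, 3.11], [-0.89, 2.33], [0.22, 2.48], [-1.42, 4.56], [0.17, 2.85], [-2.88, 2.88]. Speed limits (rad/s): [2.39, 2.39, 3.14, 3.14, 3.14, 3.14].

INTERFACE

Orientations are given as a unit quaternion [x, y, z, w].
In Python, from plant import state, optics, order gives the robot as it stands.
- The arm moves only by the shell command python3 -m handwheel 'ROWS' [FORCE]. ROWS is JSON, one flat list of numbers, 7 for each row, row after row: the shift along the tool's x, y, z in m, then the turn, a rotation vector about the tool's x, y, z in rad, then the opening, from -1 (shut) to 1 (fully open), so that 0 is half open. In form: [x, y, z, ax, ay, az, grip, x, y, z, ax, ay, az, grip, ...]. A call has 1 to 12 rows; each row is the pose to reach, as a shift and turn from the pose commanded when the call began, along the tool's axes at that moment; what a row does not reach only later rows make up. A row lasts 1/12 s, in which the tool goes at most 41.7 mm and 7.16 degrees, less where a joint would pass 70% of its speed; a pose out of reach is approached as far as the arm can. A call with a gripper value outside its range is refused whole. The fingers move at their own pace and stop on an object; FORCE is the grip in N (left out, the last holds). Time passes only in rows, so rows that repeat a pose let the fingers close. It gives the time, the measured TCP pose, the force and the opening at its end, in the units of the state.
- state(): the state, without advancing time (a new reading comes with each control period).
- optics.get_image(name): name is "side" or "top"; returns a dict with "pixels" (384x512x3 uint8, red, green, blue), "fx", "fy", "cx", "cy" (pixels), "xyz" and "rotation" of the camera in the world. Camera axes: x right, y down, z forward; pixel columns grow to the right and rows downward; lengths in m; the calibration is good to about 2 mm. A picture is of the moment at which its call begins. There is no depth.
- order.finish_job(): hands the job in, once; it reports no verdict.
The state is a dict: "clock": time; "qpos": joint angles; "joint_velocities": joint speeds; "joint_torque": joint torques, N m; "ee_pos": TCP position; "tool_rot": TCP orientation; "wrist_force": force on the tool from outside, world axes, zero at the start; "wrist_torque": the same for the moment, N m; "grip_width": finger opening in m.
Only numpy, scipy, OpenCV 4.12 (cv2) and the standard library are available. Lean on these libraries where they do the work, as an engineer would, in place of code of your own. Each camera call takes 0.05 s, during which the arm holds its last target.

TASK

The aluminium slide holder lies upside down on its four little feet on the rubber mat. Pick up the lifter, slide its blade into the gap under one edge of the holder and tip the holder right over onto its back, so that it ends lying flat on the mat with its feet up; never touch the holder with the gripper or arm, do not toss it into the air, and leave the spanner, the marker and the tape roll alone. Finally set the lifter down standing flat on the worktop beside the mat and let go.

Things in the scene. Friction and masses are not known exactly. Their poses are not given: they have to be found in the camera images.
- holder_center (a point): Slide holder: aluminium plate 60 (x) x 84 (y) x 5 mm, 60 g (x 0.7 to 1.4), on four feet 9 mm square and 5 mm high, flush with its corners: 10 mm in all. Under it the gap is 5 mm high, 66 mm wide between the feet on its +x and -x sides, 42 mm on +y and -y. The point is the plate's centre, 7.5 mm above the soles; z up now, down when turned over. At first -x faces the robot's left.
- mat: Thin dark rubber mat fixed on the worktop, 240 (x) x 200 (y) x 3 mm; origin: centre of its underside. The holder starts on its left half (its -x half). It grips the feet: lifted at one edge the holder pivots on the opposite edge and falls over by itself once well past upright (upright it can stand on its 10 mm edge).
- lifter_grip (a point): Lifter, 90 g, standing loose on its blade: flat steel blade 140 (x) x 32 x 2.5 mm, above it a black grip bar 74 (x) x 16 x 16 mm on two posts 8 x 12 mm at x = -27 and +27 mm. The point is the bar's centre, 45 mm above the blade's underside. The blade reaches from 40 mm behind to 100 mm ahead of it along x; x points to the blade's front edge, z up.
- lifter_tip (a point): middle of the front edge of the lifter's blade, at its underside: 100 mm ahead (+x) of and 45 mm below the grip's centre.
- spanner_1: bystander: small steel spanner lying on the worktop, 29 x 142 x 8 mm
- marker_1: bystander: black marker lying on the worktop, 12 x 136 x 13 mm
- tape_roll: bystander: black tape roll lying flat on the worktop, 56 mm across, 19 mm high

How it is judged:
By the outcome, as a careful person would: the job done as asked, in the order asked, and still so for the second after the job is handed in, with the robot touching nothing.
It also fails if it takes over 48 s, if anything falls off the work surface, if the arm or the gripper's body presses on something with over 40 N, if the wrist force passes 120 N, or if a joint passes its speed limit or range.

## Working session

There is one attempt and no reset: what is moved stays moved. The work goes in short steps, Python scripts to look and compute and a shell command to move; the robot and the scene stay as the last step left them, time stands still between calls to the robot, and variables do not carry over. Pictures are saved under pics/ and viewed, and the job is handed in when it is done.

```bash
mkdir -p pics; ls; cat > h.py <<'E'
import numpy as np,cv2
from plant import state,optics,order
def snap(n,f):
    d=optics.get_image(n); cv2.imwrite('pics/'+f,d['pixels'][:,:,::-1]); return d
def ray(d,u,v,z):
    R=np.array(d['rotation']); 
    if R.size==4:
        from scipy.spatial.transform import Rotation as Q; R=Q.from_quat(R).as_matrix()
    r=R@np.array([(u-d['cx'])/d['fx'],(v-d['cy'])/d['fy'],1]); c=np.array(d['xyz']); return c+r*(z-c[2])/r[2]
def proj(d,p):
    R=np.array(d['rotation'])
    if R.size==4:
        from scipy.spatial.transform import Rotation as Q; R=Q.from_quat(R).as_matrix()
    q=R.T@(np.array(p)-np.array(d['xyz'])); return d['fx']*q[0]/q[2]+d['cx'],d['fy']*q[1]/q[2]+d['cy']
E
python3 - <<'E'
from h import *
for n in('top','side'):
    d=snap(n,n+'0.png'); print(n,d['fx'],d['cx'],d['cy'],d['xyz'],d['rotation'])
print(state())
E
```

```text
pics
top 449.3477558812005 253.79163395663863 195.78237673333155 [0.32140832 0.04831397 1.17624623] [-0.68939642  0.71708951 -0.07213089  0.07288589]
side 426.67439501574114 256.3028965033653 187.9610774086408 [-0.05171065 -0.89736879  0.58240084] [ 0.80798536 -0.23354403  0.14845082 -0.52017227]
{'clock': 0.1, 'qpos': array([ 1.12870703e+00,  3.81156940e-01,  1.29814028e+00,  2.03672186e-05,
        1.46360029e+00, -2.15270603e-01]), 'joint_velocities': array([ 0.00014506, -0.0007973 , -0.00270643,  0.00017048,  0.00129177,
        0.0004673 ]), 'joint_torque': array([ 3.26882371e-03, -4.49225450e+01, -2.31656188e+01, -9.76381421e-05,
        3.64523512e-03,  6.60937843e-06]), 'ee_pos': array([0.1236554 , 0.5358892 , 0.40417324]), 'tool_rot': array([ 0.55356861,  0.43978692, -0.44062133, -0.55317456]), 'wrist_force': array([ 0.02940936,  0.49680984, -0.21077708]), 'wrist_torque': array([0.00235272, 0.00643887, 0.01291572]), 'grip_width': 0.0856199862999674}
```

View images.

View pics/top0.png

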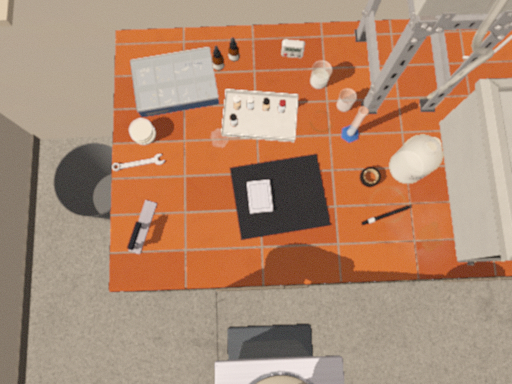

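View pics/side0.png

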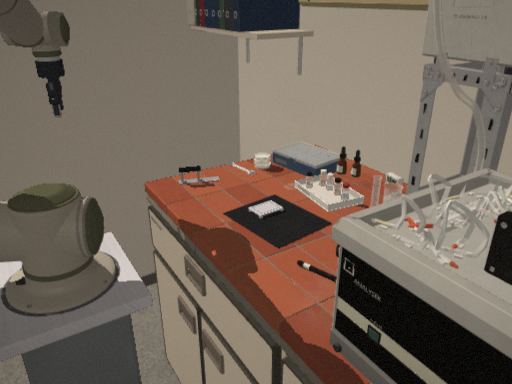

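```bash
python3 - <<'E'
import cv2
a=cv2.imread('pics/top0.png')
cv2.imwrite('pics/a.png',cv2.resize(a[190:260,110:180],None,fx=8,fy=8,interpolation=cv2.INTER_CUBIC))
cv2.imwrite('pics/b.png',cv2.resize(a[150:245,225:335],None,fx=7,fy=6.3157895,interpolation=cv2.INTER_CUBIC))
a=cv2.imread('pics/side0.png')
cv2.imwrite('pics/c.png',cv2.resize(a[155:245,165:335],None,fx=4,fy=4,interpolation=cv2.INTER_CUBIC))
E
```

```text
(no output)
```

View pics/a.png

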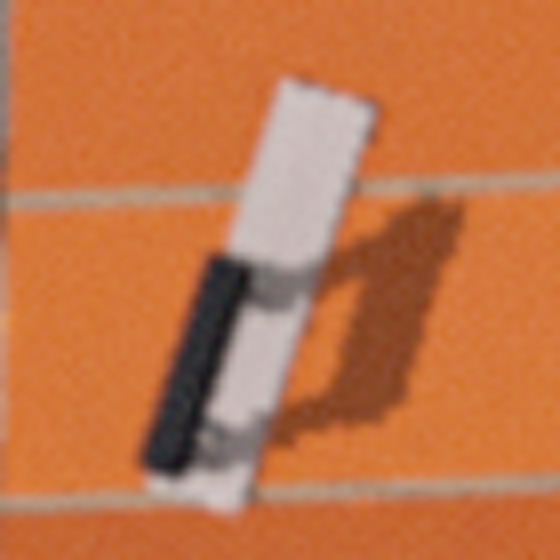

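View pics/b.png

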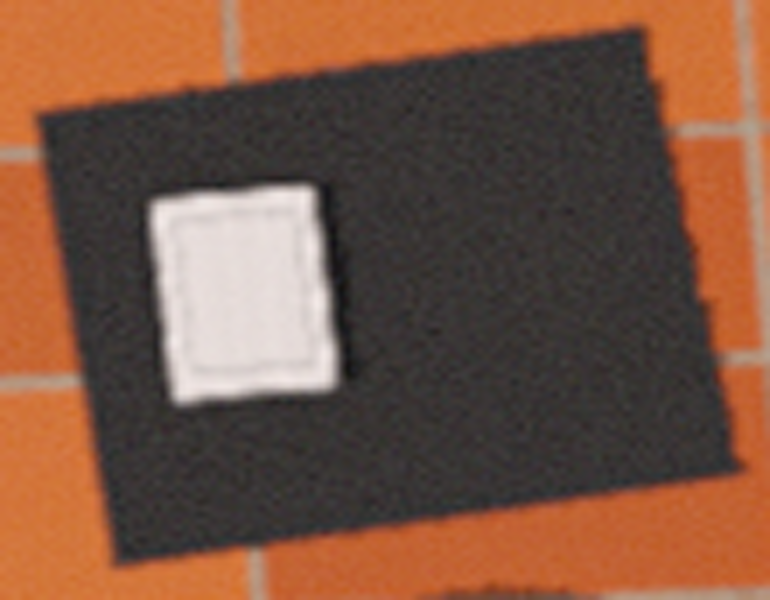

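View pics/c.png

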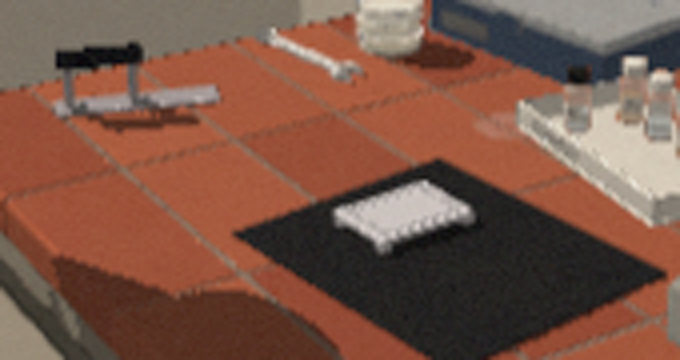

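```bash
cat > m.py <<'E'
from h import *
from scipy.spatial.transform import Rotation as Q
def pts(d,L,sx,sy,ox,oy,z): return np.array([ray(d,(x+.5)/sx-.5+ox,(y+.5)/sy-.5+oy,z) for x,y in L])
E
python3 - <<'E'
from m import *
np.set_printoptions(precision=4,suppress=True)
d=optics.get_image('top')
b=pts(d,[(283,78),(378,102),(240,512),(147,490)],8,8,110,190,.0025); print('blade',b)
bar=pts(d,[(212,255),(250,265),(187,472),(143,465)],8,8,110,190,.053); print('bar',bar,bar.mean(0))
tip=(b[0]+b[1])/2; ax=b[1]-b[2];ax/=np.linalg.norm(ax);print('tip',tip,'grip',tip-.1*ax,'yaw',np.degrees(np.arctan2(ax[1],ax[0])),np.linalg.norm(b[1]-b[2]),np.linalg.norm(b[0]-b[1]))
h=pts(d,[(150,198),(317,183),(338,385),(175,405)],7,6.31579,225,150,.013);print('holder',h,h.mean(0));
print([np.linalg.norm(h[i]-h[(i+1)%4]) for i in range(4)])
for e in (h[1]-h[0],h[2]-h[3],h[0]-h[3],h[1]-h[2]): print(np.degrees(np.arctan2(e[1],e[0])))
m=pts(d,[(38,115),(645,27),(740,467),(117,563)],7,6.31579,225,150,.003);print('mat',m,m.mean(0));
print([np.linalg.norm(m[i]-m[(i+1)%4]) for i in range(4)])
s=state();print(s['ee_pos'],Q.from_quat(s['tool_rot']).as_matrix())
E
```

```text
blade [[0.568  0.3353 0.0025]
 [0.5585 0.3035 0.0025]
 [0.4244 0.3477 0.0025]
 [0.4327 0.3781 0.0025]]
bar [[0.5012 0.3447 0.053 ]
 [0.4975 0.3327 0.053 ]
 [0.433  0.3515 0.053 ]
 [0.4358 0.3653 0.053 ]] [0.4669 0.3486 0.053 ]
tip [0.5632 0.3194 0.0025] grip [0.4683 0.3507 0.0025] yaw -18.23401989156715 0.14124065309029232 0.033094912694230434
holder [[ 0.605   0.064   0.013 ]
 [ 0.6089  0.0002  0.013 ]
 [ 0.5222 -0.0037  0.013 ]
 [ 0.5163  0.0577  0.013 ]] [0.5631 0.0296 0.013 ]
[np.float64(0.06389097178383986), np.float64(0.08678818571428881), np.float64(0.06170217452985835), np.float64(0.08895326282684941)]
-86.44814252393014
-84.42803823254107
4.021657991640139
2.563008738691001
mat [[ 0.6457  0.106   0.003 ]
 [ 0.6754 -0.1306  0.003 ]
 [ 0.4834 -0.1534  0.003 ]
 [ 0.4526  0.0819  0.003 ]] [ 0.5642 -0.024   0.003 ]
[np.float64(0.23851771428250484), np.float64(0.19335976572417227), np.float64(0.2373429826773269), np.float64(0.19462028254692887)]
[0.1237 0.5359 0.4043] [[ 0.2249 -0.0004 -0.9744]
 [ 0.9744 -0.0009  0.2249]
 [-0.001  -1.      0.0002]]
```

```bash
cat > go.py <<'E'
from m import *
import sys
def go(p,yaw,pitch=0):
    # yaw: blade heading deg; tool z = -blade heading
    s=state();R=Q.from_quat(s['tool_rot']).as_matrix()
    a=np.radians(yaw);f=np.array([np.cos(a),np.sin(a),0]);y=np.array([0,0,-1.]);z=-f;x=np.cross(y,z)
    T=np.column_stack([x,y,z])
    np.set_printoptions(precision=4,suppress=True)
    print(s['clock'],'shift',R.T@(np.array(p)-s['ee_pos']),'rot',Q.from_matrix(R.T@T).as_rotvec(),'F',s['wrist_force'],'w',s['grip_width'],s['ee_pos'])
if __name__=='__main__':
    v=[float(x) for x in sys.argv[1:]]; go(v[:3],v[3])
E
python3 go.py .468 .35 .29 -17.5
```

```text
0.15 shift [-0.1036  0.1143 -0.3773] rot [-0.0002  0.0786 -0.001 ] F [ 0.0811 -0.4022 -0.0377] w 0.08559938092047216 [0.1237 0.5359 0.4043]
```

```bash
python3 -m handwheel '[-0.104,0.114,-0.377,0,0.0786,-0.001,0.2, -0.104,0.114,-0.377,0,0.0786,-0.001,0.2, -0.104,0.114,-0.377,0,0.0786,-0.001,0.2, -0.104,0.114,-0.377,0,0.0786,-0.001,0.2, -0.104,0.114,-0.377,0,0.0786,-0.001,0.2, -0.104,0.114,-0.377,0,0.0786,-0.001,0.2, -0.104,0.114,-0.377,0,0.0786,-0.001,0.2, -0.104,0.114,-0.377,0,0.0786,-0.001,0.2, -0.104,0.114,-0.377,0,0.0786,-0.001,0.2, -0.104,0.114,-0.377,0,0.0786,-0.001,0.2, -0.104,0.114,-0.377,0,0.0786,-0.001,0.2, -0.104,0.114,-0.377,0,0.0786,-0.001,0.2]' 
python3 go.py .468 .35 .20 -17.5
python3 - <<'E'
from m import *
for n in('top','side'):
    d=snap(n,n+'1.png')
    i=d['pixels'][:,:,::-1]
    c=i[150:290,80:220] if n=='top' else i[60:220,140:280]
    cv2.imwrite('pics/%s1z.png'%n,cv2.resize(c,None,fx=3.7,fy=3.7,interpolation=cv2.INTER_CUBIC))
a,b=cv2.imread('pics/top1z.png'),cv2.imread('pics/side1z.png')
h=min(a.shape[0],b.shape[0]);o=np.hstack([a[:h],b[:h]]);cv2.imwrite('pics/1.png',cv2.resize(o,None,fx=.75,fy=.75))
E
```

```text
clock: 1.15
ee_pos: [0.4687, 0.3488, 0.2897]
tool_rot: [-0.57, -0.417, 0.418, 0.571]
wrist_force: [-0.5, 0.5, 0.0]
grip_width: 0.051
1.15 shift [0.0009 0.0897 0.0009] rot [-0.0015 -0.0026 -0.0002] F [-0.5276  0.5302  0.0109] w 0.05100764800282901 [0.4687 0.3488 0.2897]
```

View pics/1.png

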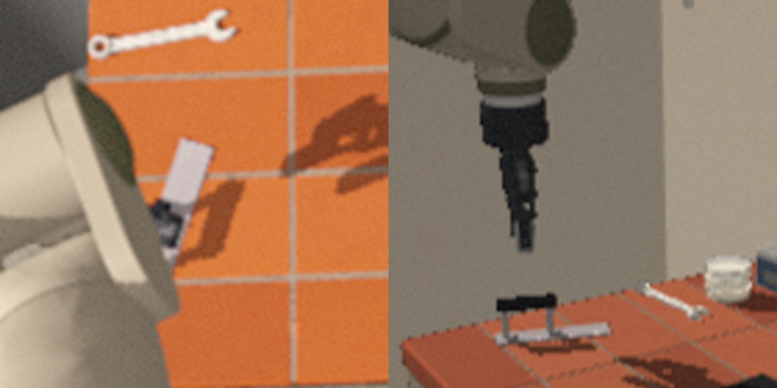

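The gripper (fingertips at 525,250 in the composite) hangs right above the bar (527,303). I'll go down and grip.

```bash
python3 -m handwheel '[0.001,0.03,0.001,-0.0015,-0.0026,0,0.2, 0.001,0.06,0.001,-0.0015,-0.0026,0,0.2, 0.001,0.08,0.001,-0.0015,-0.0026,0,0.2, 0.001,0.09,0.001,-0.0015,-0.0026,0,0.2, 0.001,0.09,0.001,-0.0015,-0.0026,0,0.2, 0.001,0.09,0.001,-0.0015,-0.0026,0,0.2]' 60
python3 go.py .468 .35 .20 -17.5
python3 - <<'E'
from m import *
d=snap('side','s2.png');i=d['pixels'][:,:,::-1]
print(proj(d,[.468,.35,.045]))
cv2.imwrite('pics/2.png',cv2.resize(i[100:220,140:260],None,fx=5,fy=5,interpolation=cv2.INTER_CUBIC))
E
```

```text
clock: 1.75
ee_pos: [0.4667, 0.3518, 0.2016]
tool_rot: [0.57, 0.42, -0.418, -0.569]
wrist_force: [0.2, -0.2, -0.3]
grip_width: 0.051
1.75 shift [-0.0013  0.0016 -0.0018] rot [0.0021 0.0038 0.0016] F [ 0.1637 -0.1973 -0.2799] w 0.050979589395125674 [0.4667 0.3518 0.2016]
(np.float64(190.44227011987826), np.float64(169.19391004927041))
```

View pics/2.png

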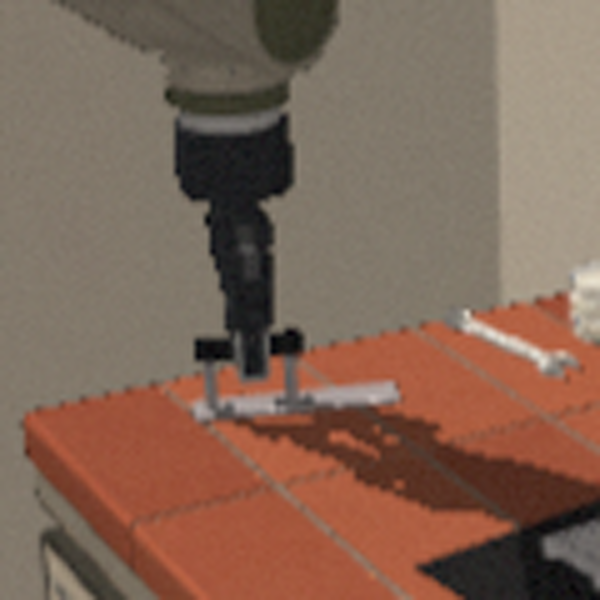

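Fingers straddle the middle of the bar (250,350). Closing.

```bash
python3 -m handwheel '[0,0,0,0,0,0,-0.3, 0,0,0,0,0,0,-0.5, 0,0,0,0,0,0,-0.6, 0,0,0,0,0,0,-0.7, 0,0,0,0,0,0,-0.9, 0,0,0,0,0,0,-1, 0,0,0,0,0,0,-1, 0,0,0,0,0,0,-1]' 80
for i in 1 2 3; do python3 go.py .468 .35 .20 -17.5; done
```

```text
clock: 2.47
ee_pos: [0.4671, 0.3512, 0.2018]
tool_rot: [0.57, 0.42, -0.418, -0.569]
wrist_force: [-1.3, -0.5, 5.6]
grip_width: 0.0144
2.4667 shift [-0.0008  0.0018 -0.0012] rot [0.0025 0.0025 0.0021] F [-1.3155 -0.4953  5.5523] w 0.0143566951031695 [0.4671 0.3512 0.2018]
2.4667 shift [-0.0008  0.0018 -0.0012] rot [0.0025 0.0025 0.0021] F [-1.3155 -0.4953  5.5523] w 0.0143566951031695 [0.4671 0.3512 0.2018]
2.4667 shift [-0.0008  0.0018 -0.0012] rot [0.0025 0.0025 0.0021] F [-1.3155 -0.4953  5.5523] w 0.0143566951031695 [0.4671 0.3512 0.2018]
```

```bash
python3 -m handwheel '[0,-0.01,0,0,0,0,-1, 0,-0.04,0,0,0,0,-1, 0,-0.07,0,0,0,0,-1, 0,-0.09,0,0,0,0,-1, 0,-0.1,0,0,0,0,-1, 0,-0.1,0,0,0,0,-1]' 80
python3 go.py .554 .19 .26 -86.5
```

```text
clock: 2.97
ee_pos: [0.4669, 0.3511, 0.3032]
tool_rot: [0.57, 0.421, -0.417, -0.569]
wrist_force: [0.4, 0.4, -0.6]
grip_width: 0.0144
2.9667 shift [-0.128   0.0433 -0.131 ] rot [0.0017 1.207  0.0063] F [ 0.4297  0.3759 -0.5831] w 0.014417020829412656 [0.4669 0.3511 0.3032]
```

```bash
python3 -m handwheel '[-0.128,0.043,-0.131,0,1.207,0,-1, -0.128,0.043,-0.131,0,1.207,0,-1, -0.128,0.043,-0.131,0,1.207,0,-1, -0.128,0.043,-0.131,0,1.207,0,-1, -0.128,0.043,-0.131,0,1.207,0,-1, -0.128,0.043,-0.131,0,1.207,0,-1, -0.128,0.043,-0.131,0,1.207,0,-1, -0.128,0.043,-0.131,0,1.207,0,-1, -0.128,0.043,-0.131,0,1.207,0,-1, -0.128,0.043,-0.131,0,1.207,0,-1, -0.128,0.043,-0.131,0,1.207,0,-1, -0.128,0.043,-0.131,0,1.207,0,-1]' 80
python3 -m handwheel '[0,0,0,0,0,0,-1, 0,0,0,0,0,0,-1]' 
python3 go.py .554 .185 .21 -86.5
python3 - <<'E'
from m import *
a=[]
for n,c in(('top',(120,200,210,290)),('side',(130,130+80,190,270))):
    d=snap(n,n+'3.png'); i=d['pixels'][:,:,::-1]
    r0,r1,c0,c1=((135,235,180,300) if n=='top' else (120,230,175,305))
    cv2.imwrite('pics/3%s.png'%n,cv2.resize(i[r0:r1,c0:c1],None,fx=5,fy=5,interpolation=cv2.INTER_CUBIC))
E
```

```text
clock: 3.97
ee_pos: [0.5536, 0.1898, 0.2566]
tool_rot: [-0.707, -0.022, 0.023, 0.707]
wrist_force: [-0.6, 0.5, -0.8]
grip_width: 0.0145
clock: 4.13
ee_pos: [0.5537, 0.1899, 0.2573]
tool_rot: [-0.707, -0.022, 0.022, 0.707]
wrist_force: [-0.3, 0.1, -1.2]
grip_width: 0.0145
4.1333 shift [-0.0001  0.0473 -0.0049] rot [-0.0004  0.0017  0.0009] F [-0.2974  0.1022 -1.1525] w 0.014518928006503243 [0.5537 0.1899 0.2573]
```

View pics/3top.png

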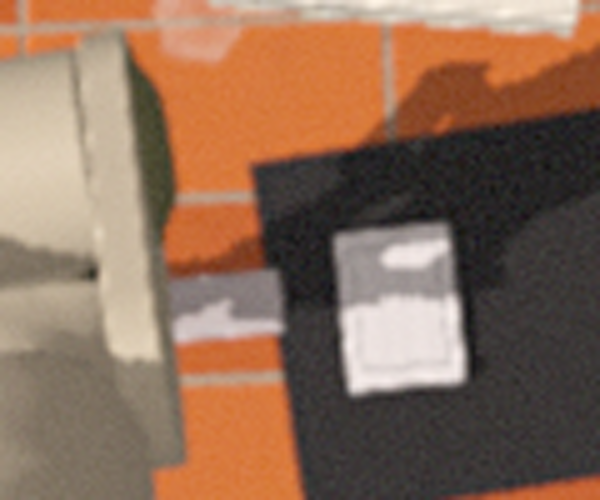

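View pics/3side.png

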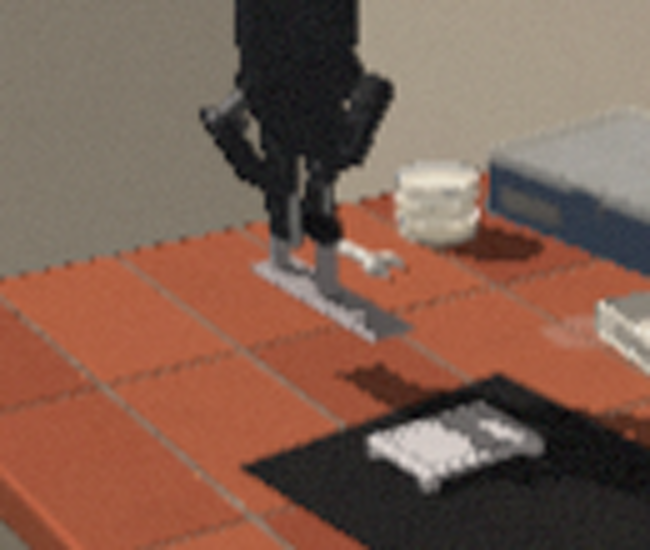

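```bash
python3 - <<'E'
from m import *
np.set_printoptions(precision=4,suppress=True)
d=optics.get_image('top')
t=pts(d,[(279,268),(286,331)],5,5,180,135,.057);print(t,t.mean(0),np.linalg.norm(t[0]-t[1]))
l=pts(d,[(175,278),(277,268),(175,343),(284,331)],5,5,180,135,.057)
for e in (l[1]-l[0],l[3]-l[2]):print(np.degrees(np.arctan2(e[1],e[0])))
h=pts(d,[(333,235),(450,223),(467,383),(350,396)],5,5,180,135,.013);print(h,h.mean(0))
for e in (h[1]-h[0],h[2]-h[3],h[0]-h[3],h[1]-h[2]): print(np.degrees(np.arctan2(e[1],e[0])))
E
```

```text
[[0.5763 0.0911 0.057 ]
 [0.5433 0.0885 0.057 ]] [0.5598 0.0898 0.057 ] 0.03301969106350005
-86.54870420962027
-85.87674105261469
[[ 0.6031  0.0635  0.013 ]
 [ 0.6072  0.001   0.013 ]
 [ 0.5205 -0.004   0.013 ]
 [ 0.516   0.0577  0.013 ]] [0.5617 0.0295 0.013 ]
-86.27377447261718
-85.85096681725722
3.832347818564602
3.258416850959666
```

Tip measured at (0.560, 0.090), agreeing with the TCP prediction (0.560, 0.090). The heading matches the holder's, about -86°. Lowering in front of the gap and feeling for the mat.

```bash
python3 -m handwheel '[0,0.02,-0.006,0,0,0,-1, 0,0.035,-0.012,0,0,0,-1, 0,0.045,-0.012,0,0,0,-1, 0,0.048,-0.012,0,0,0,-1, 0,0.048,-0.012,0,0,0,-1, 0,0.048,-0.012,0,0,0,-1]' 80
python3 -m handwheel '[0,0.001,0,0,0,0,-1, 0,0.001,0,0,0,0,-1, 0,0.001,0,0,0,0,-1]'
python3 -m handwheel '[0,0.001,0,0,0,0,-1, 0,0.001,0,0,0,0,-1, 0,0.001,0,0,0,0,-1]'
```

```text
clock: 4.78
ee_pos: [0.5548, 0.1782, 0.2103]
tool_rot: [-0.707, -0.023, 0.021, 0.707]
wrist_force: [-0.0, -0.2, -0.2]
grip_width: 0.0145
clock: 5.03
ee_pos: [0.5546, 0.1781, 0.2093]
tool_rot: [-0.707, -0.023, 0.021, 0.707]
wrist_force: [-0.1, 0.7, -2.1]
grip_width: 0.0149
clock: 5.28
ee_pos: [0.5546, 0.1779, 0.2078]
tool_rot: [-0.707, -0.022, 0.021, 0.707]
wrist_force: [0.2, -0.7, -0.4]
grip_width: 0.0142
```

```bash
python3 -m handwheel '[0,0.001,0,0,0,0,-1, 0,0.001,0,0,0,0,-1, 0,0.001,0,0,0,0,-1]'
python3 -m handwheel '[0,0.001,0,0,0,0,-1, 0,0.001,0,0,0,0,-1, 0,0.001,0,0,0,0,-1]'
python3 -m handwheel '[0,0.0005,0,0,0,0,-1, 0,0.0005,0,0,0,0,-1, 0,0.0005,0,0,0,0,-1]'
python3 - <<'E'
from m import *
d=snap('side','s4.png'); cv2.imwrite('pics/4.png',cv2.resize(d['pixels'][130:230,185:305,::-1],None,fx=6,fy=6,interpolation=cv2.INTER_CUBIC))
E
```

```text
clock: 5.53
ee_pos: [0.5546, 0.1779, 0.2067]
tool_rot: [-0.707, -0.022, 0.021, 0.707]
wrist_force: [-0.1, 0.4, -0.9]
grip_width: 0.0146
clock: 5.78
ee_pos: [0.5546, 0.1779, 0.2057]
tool_rot: [-0.707, -0.022, 0.021, 0.707]
wrist_force: [-0.4, 0.6, 0.1]
grip_width: 0.0151
clock: 6.03
ee_pos: [0.5546, 0.1779, 0.2052]
tool_rot: [-0.707, -0.022, 0.021, 0.707]
wrist_force: [0.4, 0.2, -1.2]
grip_width: 0.0141
```

View pics/4.png

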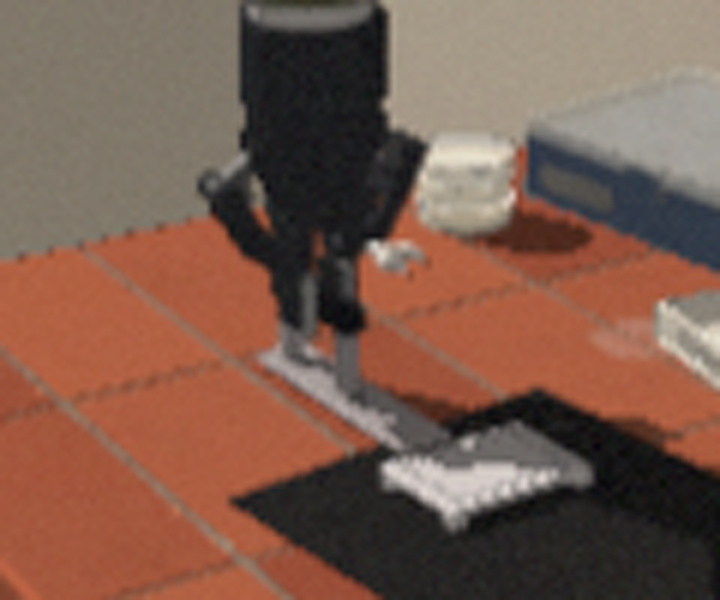

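Blade is just in front of the holder's left edge (tip about 430,440), not yet on the mat; continuing down.

```bash
for i in 1 ; do python3 -m handwheel '[0,0.0005,0,0,0,0,-1, 0,0.0005,0,0,0,0,-1]'
python3 -m handwheel '[0,0.0005,0,0,0,0,-1, 0,0.0005,0,0,0,0,-1]'
python3 -m handwheel '[0,0.0005,0,0,0,0,-1, 0,0.0005,0,0,0,0,-1]'; done
```

```text
clock: 6.25
ee_pos: [0.5546, 0.178, 0.2049]
tool_rot: [-0.707, -0.022, 0.021, 0.707]
wrist_force: [-0.6, 0.9, 0.4]
grip_width: 0.0145
clock: 6.42
ee_pos: [0.5546, 0.1781, 0.2045]
tool_rot: [-0.707, -0.022, 0.021, 0.707]
wrist_force: [-2.0, 1.3, 2.2]
grip_width: 0.0145
clock: 6.58
ee_pos: [0.5546, 0.1782, 0.2042]
tool_rot: [-0.706, -0.022, 0.021, 0.707]
wrist_force: [-1.7, 3.4, 5.7]
grip_width: 0.0146
```

```bash
python3 -m handwheel '[0,-0.0022,0,0,0,0,-1, 0,-0.0022,0,0,0,0,-1, 0,-0.0022,0,0,0,0,-1]'
python3 -m handwheel '[0,0,-0.006,0,0,0,-1, 0,0,-0.012,0,0,0,-1, 0,0,-0.018,0,0,0,-1, 0,0,-0.024,0,0,0,-1, 0,0,-0.026,0,0,0,-1, 0,0,-0.026,0,0,0,-1]'
python3 - <<'E'
from m import *
for n in('top','side'):
    d=snap(n,n+'5.png'); i=d['pixels'][:,:,::-1]
    r0,r1,c0,c1=((160,230,210,300) if n=='top' else (170,230,215,305))
    cv2.imwrite('pics/5%s.png'%n,cv2.resize(i[r0:r1,c0:c1],None,fx=8,fy=8,interpolation=cv2.INTER_CUBIC))
E
```

```text
clock: 6.83
ee_pos: [0.5546, 0.1778, 0.2058]
tool_rot: [-0.707, -0.022, 0.021, 0.707]
wrist_force: [0.6, -0.3, -0.0]
grip_width: 0.0143
clock: 7.33
ee_pos: [0.5563, 0.1512, 0.206]
tool_rot: [-0.707, -0.022, 0.021, 0.707]
wrist_force: [0.1, 0.2, -1.0]
grip_width: 0.0144
```

View pics/5top.png

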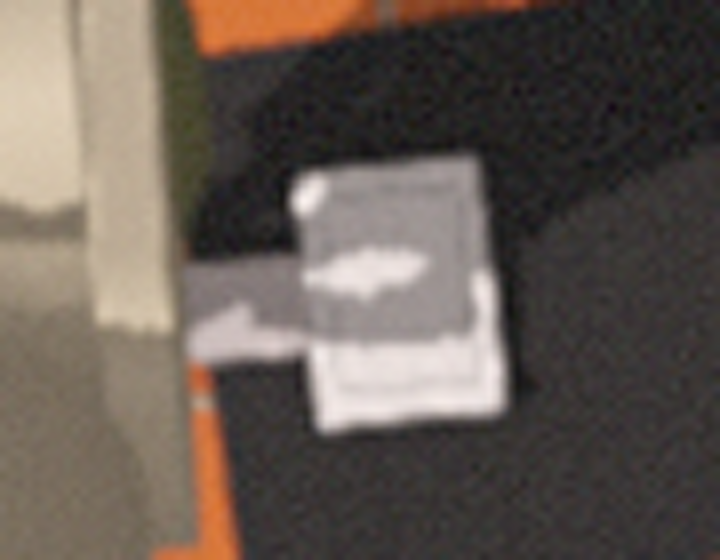

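View pics/5side.png

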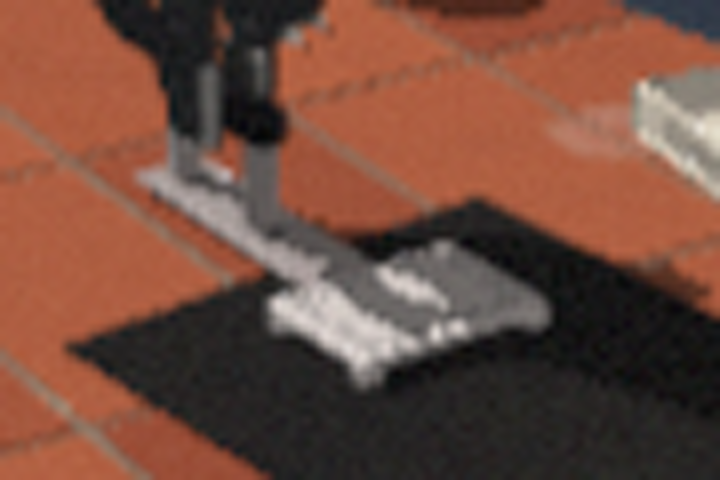

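Blade slid under the left edge, midway between its feet; the holder hasn't shifted (edge still near px 247). Inserting 12 mm more, then lifting along the arc to ~45°.

```bash
python3 -m handwheel '[0,0,-0.005,0,0,0,-1, 0,0,-0.01,0,0,0,-1, 0,0,-0.012,0,0,0,-1, 0,0,-0.012,0,0,0,-1]'
python3 -m handwheel '[0,-0.003,0,0,0,0,-1, 0,-0.006,-0.001,0,0,0,-1, 0,-0.009,-0.0018,0,0,0,-1, 0,-0.0116,-0.0027,0,0,0,-1, 0,-0.0147,-0.004,0,0,0,-1, 0,-0.0177,-0.0056,0,0,0,-1, 0,-0.0207,-0.0079,0,0,0,-1, 0,-0.0235,-0.0103,0,0,0,-1, 0,-0.026,-0.0127,0,0,0,-1, 0,-0.0282,-0.0153,0,0,0,-1, 0,-0.0282,-0.0153,0,0,0,-1]'
python3 - <<'E'
from m import *
for n in('top','side'):
    d=snap(n,n+'6.png'); i=d['pixels'][:,:,::-1]
    r0,r1,c0,c1=((160,230,210,300) if n=='top' else (160,230,215,305))
    cv2.imwrite('pics/6%s.png'%n,cv2.resize(i[r0:r1,c0:c1],None,fx=8,fy=8,interpolation=cv2.INTER_CUBIC))
E
```

```text
clock: 7.77
ee_pos: [0.557, 0.1394, 0.206]
tool_rot: [-0.707, -0.022, 0.021, 0.707]
wrist_force: [0.2, 0.2, -0.5]
grip_width: 0.0147
clock: 8.68
ee_pos: [0.558, 0.1242, 0.2347]
tool_rot: [-0.707, -0.022, 0.021, 0.707]
wrist_force: [-0.0, 0.2, -1.3]
grip_width: 0.0146
```

View pics/6top.png

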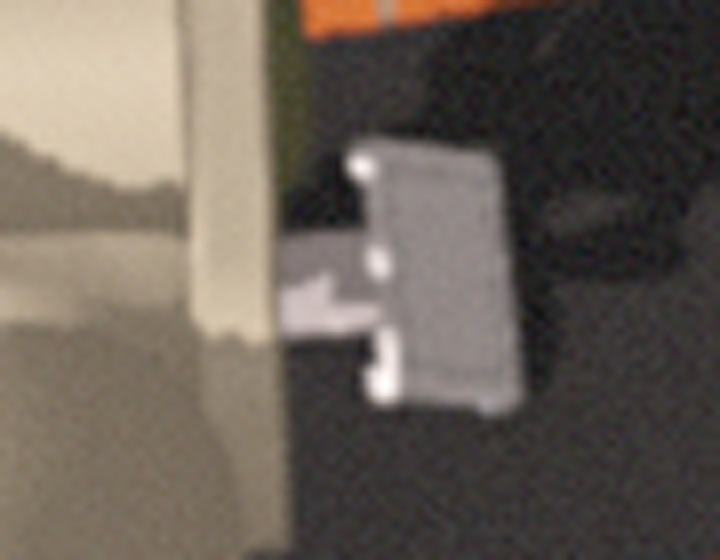

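View pics/6side.png

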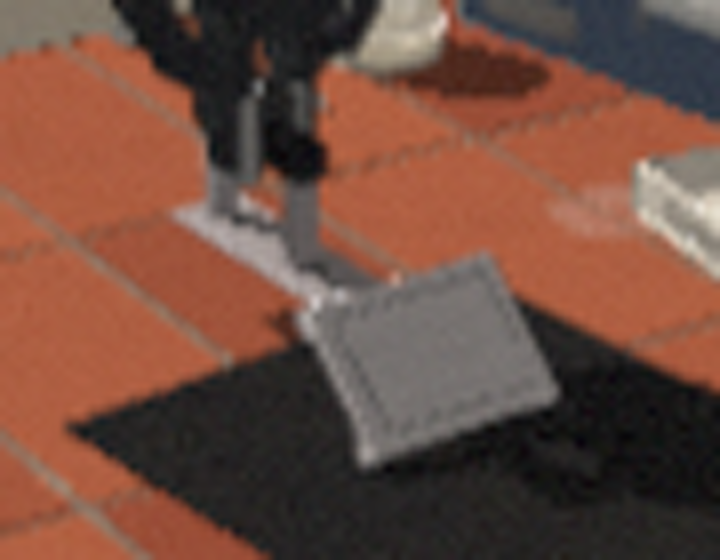

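Tilted ~45°, pivoting on its far edge without slipping. Continuing the arc to ~85°.

```bash
python3 -m handwheel '[0,-0.002,-0.003,0,0,0,-1, 0,-0.0038,-0.006,0,0,0,-1, 0,-0.0053,-0.009,0,0,0,-1, 0,-0.0064,-0.0122,0,0,0,-1, 0,-0.0072,-0.0155,0,0,0,-1, 0,-0.0081,-0.0192,0,0,0,-1, 0,-0.0084,-0.0225,0,0,0,-1, 0,-0.0085,-0.0245,0,0,0,-1, 0,-0.0085,-0.026,0,0,0,-1, 0,-0.0085,-0.026,0,0,0,-1]'
python3 - <<'E'
from m import *
for n in('top','side'):
    d=snap(n,n+'7.png'); i=d['pixels'][:,:,::-1]
    r0,r1,c0,c1=((160,230,210,300) if n=='top' else (160,230,215,305))
    cv2.imwrite('pics/7%s.png'%n,cv2.resize(i[r0:r1,c0:c1],None,fx=8,fy=8,interpolation=cv2.INTER_CUBIC))
E
```

```text
clock: 9.62
ee_pos: [0.5594, 0.0984, 0.2426]
tool_rot: [-0.707, -0.022, 0.021, 0.707]
wrist_force: [-0.4, -0.7, -1.0]
grip_width: 0.0146
```

View pics/7top.png

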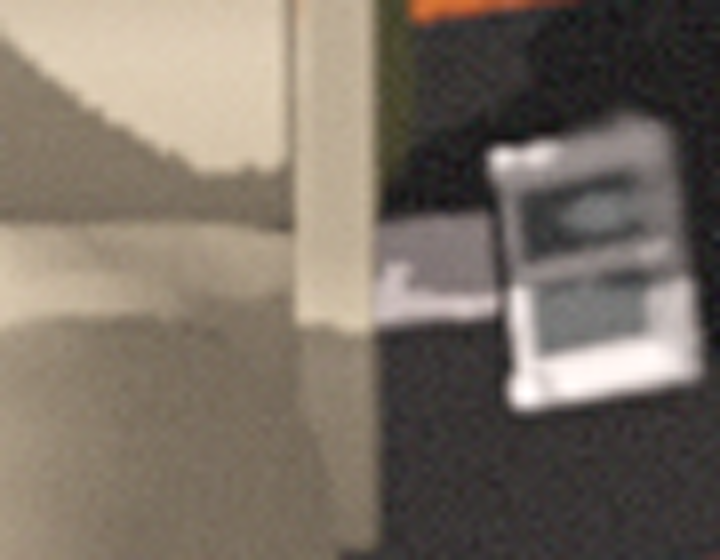

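View pics/7side.png

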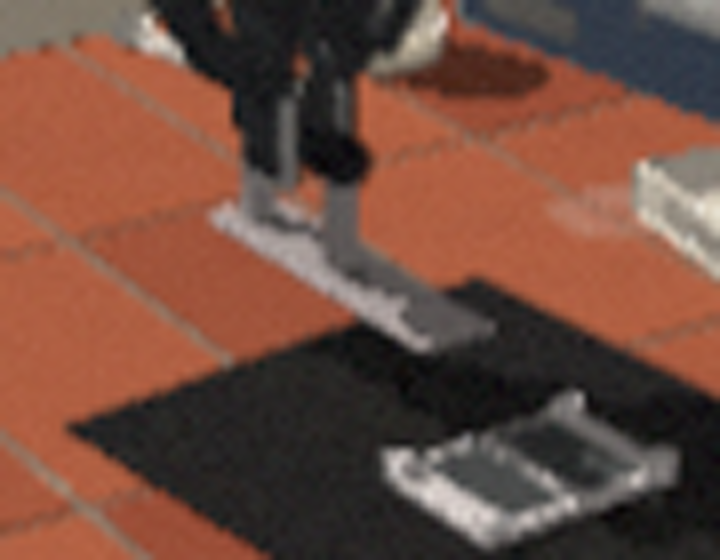

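The holder has gone over: it lies flat on the mat, feet up (side view corners at 400,455; 570,400; 665,465; 490,545). Now I back off and set the lifter on the worktop left of the mat.

```bash
python3 go.py .53 .25 .225 -86.5; python3 -m handwheel '[0,0,0.015,0,0,0,-1, 0,0,0.03,0,0,0,-1, -0.007,0,0.06,0,0,0,-1, -0.014,0,0.09,0,0,0,-1, -0.02,0,0.12,0,0,0,-1, -0.02,0,0.14,0,0,0,-1, -0.02,0.01,0.15,0,0,0,-1, -0.02,0.02,0.152,0,0,0,-1, -0.02,0.03,0.152,0,0,0,-1, -0.02,0.034,0.152,0,0,0,-1, -0.02,0.034,0.152,0,0,0,-1, -0.02,0.034,0.152,0,0,0,-1]'
python3 go.py .53 .25 .2018 -86.5
python3 - <<'E'
from m import *
for n in('top','side'):
    d=snap(n,n+'8.png'); i=d['pixels'][:,:,::-1]
    r0,r1,c0,c1=((130,240,150,320) if n=='top' else (110,240,155,315))
    cv2.imwrite('pics/8%s.png'%n,cv2.resize(i[r0:r1,c0:c1],None,fx=4.5,fy=4.5,interpolation=cv2.INTER_CUBIC))
E
```

```text
9.7167 shift [-0.0201  0.0176  0.1528] rot [-0.0004 -0.0001  0.0016] F [ 0.1631  0.0289 -1.3955] w 0.014440136444735708 [0.5593 0.0987 0.2426]
clock: 10.72
ee_pos: [0.5306, 0.2482, 0.2083]
tool_rot: [-0.707, -0.021, 0.021, 0.707]
wrist_force: [0.3, -0.7, -0.0]
grip_width: 0.0149
10.7167 shift [-0.0005  0.0065  0.0018] rot [-0.0001 -0.0016  0.0009] F [ 0.3406 -0.6575 -0.0062] w 0.014910123227301737 [0.5306 0.2482 0.2083]
```

View pics/8top.png

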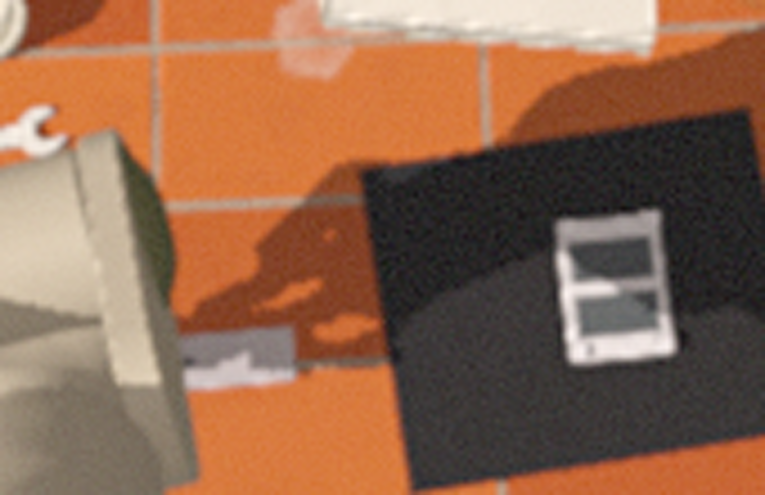

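View pics/8side.png

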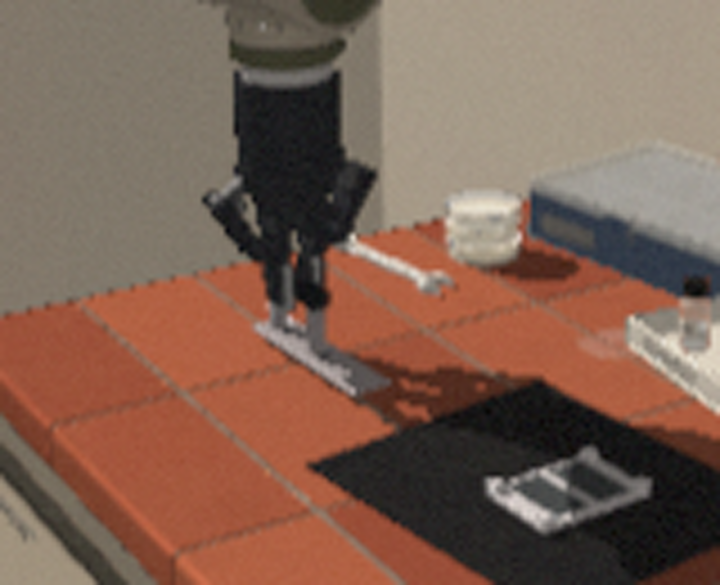

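Lifter's tip (295,355 top view) is well clear of the mat edge (~390). It's about 6 mm above the worktop; lowering to contact.

```bash
python3 -m handwheel '[0,0.002,0,0,0,0,-1, 0,0.004,0,0,0,0,-1, 0,0.0055,0,0,0,0,-1, 0,0.006,0,0,0,0,-1, 0,0.006,0,0,0,0,-1]'
python3 -m handwheel '[0,0.0005,0,0,0,0,-1, 0,0.001,0,0,0,0,-1, 0,0.001,0,0,0,0,-1]'
```

```text
clock: 11.23
ee_pos: [0.5301, 0.2493, 0.2025]
tool_rot: [-0.707, -0.022, 0.021, 0.707]
wrist_force: [-0.1, -0.9, -1.5]
grip_width: 0.0146
clock: 11.48
ee_pos: [0.5302, 0.2493, 0.2018]
tool_rot: [-0.707, -0.022, 0.021, 0.707]
wrist_force: [-0.4, 0.7, -0.4]
grip_width: 0.0147
```

```bash
python3 -m handwheel '[0,0.0006,0,0,0,0,-1, 0,0.0006,0,0,0,0,-1, 0,0.0006,0,0,0,0,-1]'
python3 -m handwheel '[0,0.0004,0,0,0,0,-1, 0,0.0004,0,0,0,0,-1, 0,0.0004,0,0,0,0,-1]'
```

```text
clock: 11.73
ee_pos: [0.5302, 0.2493, 0.2018]
tool_rot: [-0.707, -0.022, 0.021, 0.707]
wrist_force: [-2.3, 0.8, 5.5]
grip_width: 0.0149
clock: 11.98
ee_pos: [0.5301, 0.2493, 0.2018]
tool_rot: [-0.707, -0.023, 0.021, 0.707]
wrist_force: [-3.1, 0.2, 9.2]
grip_width: 0.0148
```

Firm contact at the same TCP height (0.2018) as when I picked it up. Releasing.

```bash
python3 -m handwheel '[0,-0.0006,0,0,0,0,-1, 0,-0.0006,0,0,0,0,-0.6, 0,-0.0006,0,0,0,0,-0.3, 0,-0.0006,0,0,0,0,0, 0,-0.0006,0,0,0,0,0.2, 0,-0.0006,0,0,0,0,0.2, 0,-0.0006,0,0,0,0,0.2, 0,-0.0006,0,0,0,0,0.2]' 20
python3 -m handwheel '[0,-0.01,0,0,0,0,0.2, 0,-0.03,0,0,0,0,0.2, 0,-0.06,0,0,0,0,0.2, 0,-0.1,0,0,0,0,0.2, 0,-0.14,0,0,0,0,0.2, 0,-0.17,0,0,0,0,0.2, 0,-0.18,0.03,0,0,0,0.2, 0,-0.18,0.07,0,0,0,0.2, 0,-0.18,0.11,0,0,0,0.2, 0,-0.18,0.14,0,0,0,0.2, 0,-0.18,0.15,0,0,0,0.2, 0,-0.18,0.15,0,0,0,0.2]'
python3 - <<'E'
from m import *
for n in('top','side'):
    d=snap(n,n+'9.png'); i=d['pixels'][:,:,::-1]
    r0,r1,c0,c1=((130,240,100,270+50) if n=='top' else (110,240,155,315))
    cv2.imwrite('pics/9%s.png'%n,cv2.resize(i[r0:r1,c0:c1],None,fx=3.6,fy=3.6,interpolation=cv2.INTER_CUBIC))
E
```

```text
clock: 12.65
ee_pos: [0.5302, 0.2492, 0.2012]
tool_rot: [-0.707, -0.022, 0.021, 0.707]
wrist_force: [-0.3, -1.1, 0.4]
grip_width: 0.0513
clock: 13.65
ee_pos: [0.5199, 0.4008, 0.3815]
tool_rot: [-0.707, -0.023, 0.022, 0.707]
wrist_force: [-0.1, -0.1, -0.7]
grip_width: 0.0514
```

View pics/9top.png

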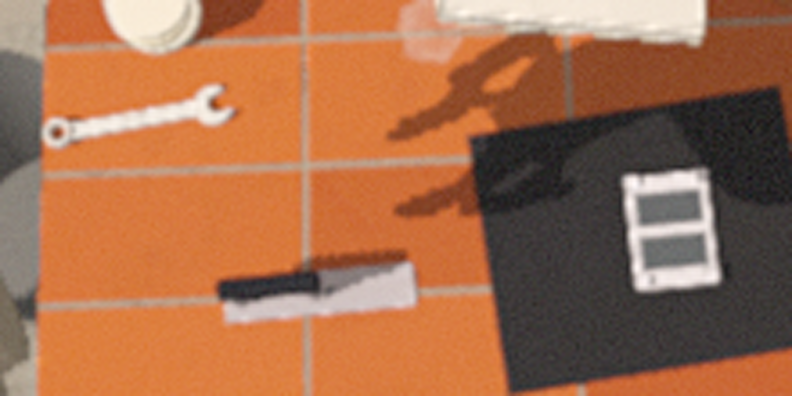

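View pics/9side.png

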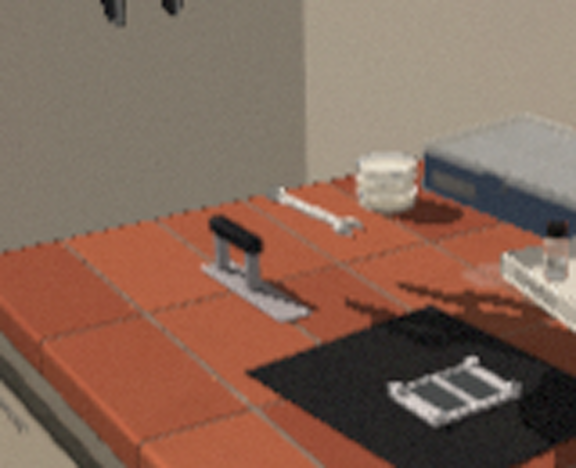

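The lifter stands flat on the worktop (top view 220–417, 260–322), about 5 cm left of the mat. The holder lies feet up on the mat (625–720, 170–292), and the gripper is well clear. Handing in.

```bash
python3 -c "
from h import *
print(order.finish_job(), state()['clock'])"
```

```text
the job is handed in; nothing more can be done
the job is handed in; nothing more can be done
```

The holder is tipped over and lies flat on the mat with its feet up, and the lifter is standing on the worktop beside the mat. I handed the job in about 13.7 s into the 48 s allowed.

- **Pick-up and tipping:** I gripped the lifter by its bar and felt for the mat. I then slid the blade about 20 mm under the holder's left edge and raised it along an arc until the holder went over its right edge. It fell the last part by itself, slightly before I expected: I had commanded only about 85° by my estimate.
- **Setting down:** I backed the lifter away, lowered it until the wrist force showed contact, at the same height as at pick-up, and let go. It stands about 5 cm left of the mat.
- **Last checks:** the final pictures show the holder feet up on the mat, the lifter standing on its blade, and the gripper well clear of everything. The spanner looks unmoved. I did not look again at the marker and tape roll, but the arm never went near them.
- **Forces:** the wrist forces printed after each move stayed under 10 N. I did not record peaks between those readings. No check failed or disagreed.

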